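# Find the softest anti-vibration mount and push its tag down

### The job

Three anti-vibration mounts for the microscope stand in a row of holders: with closed fingertips press each black pad in turn until it clearly sinks, starting with the mount next to the cream camera and working along the row to the far end. Then push the orange tag beside the softest mount fully down, once all three pads have been tried, and leave the other two tags up. Do not lift or tip the mounts, and leave the camera, mouse, bottle and lens where they stand.

Things in the scene. Friction and masses are not known exactly. Their poses are not given: they have to be found in the camera images.
- holder_left: The left one of three identical aluminium holders fixed in a row from the robot's left (+y) to its right: a plate 136 x 80 x 10 mm (x, y, z) with a raised ring near its +x end, in which a loose spring mount (grey foot 54 mm across, 0.37 kg) stands, and a black collar with an orange tag near its -x end. Origin: on the desk, under the ring's centre; x points from the tag to the mount, z up.
- pad_left_top (a point): Rest centre of the top of the black pad (48 mm disc, 14 mm thick) on the loose spring mount in holder_left, 60 mm above the desk; this point does not follow the pad. The pad sinks up to 12 mm and springs back; force grows evenly with depth, from under 3 N at first touch. Mounts look alike and swap places; stiffnesses differ about twofold each, the stiffest under 20 N at its stop.
- tag_left_top (a point): Centre of the top face of holder_left's orange tag: a plate 24 x 30 mm (x, y), 6 mm thick, 72 mm to -x of the holder's origin, over a black collar 30 x 34 mm whose top is 34 mm above the desk. The tag's top is 52 to 55 mm above the desk at the start, 40 mm when fully down.
- tag_left (a joint): How far holder_left's tag is pushed down, m: 0 to 0.003 at the start, 0.015 fully down (the orange plate then sits on its collar). It stays where it is left; it slides against about 2 N of friction.
- holder_middle: The middle one of three identical aluminium holders fixed in a row from the robot's left (+y) to its right: a plate 136 x 80 x 10 mm (x, y, z) with a raised ring near its +x end, in which a loose spring mount (grey foot 54 mm across, 0.37 kg) stands, and a black collar with an orange tag near its -x end. Origin: on the desk, under the ring's centre; x points from the tag to the mount, z up.
- pad_middle_top (a point): Rest centre of the top of the black pad (48 mm disc, 14 mm thick) on the loose spring mount in holder_middle, 60 mm above the desk; this point does not follow the pad. The pad sinks up to 12 mm and springs back; force grows evenly with depth, from under 3 N at first touch. Mounts look alike and swap places; stiffnesses differ about twofold each, the stiffest under 20 N at its stop.
- tag_middle_top (a point): Centre of the top face of holder_middle's orange tag: a plate 24 x 30 mm (x, y), 6 mm thick, 72 mm to -x of the holder's origin, over a black collar 30 x 34 mm whose top is 34 mm above the desk. The tag's top is 52 to 55 mm above the desk at the start, 40 mm when fully down.
- tag_middle (a joint): How far holder_middle's tag is pushed down, m: 0 to 0.003 at the start, 0.015 fully down (the orange plate then sits on its collar). It stays where it is left; it slides against about 2 N of friction.
- holder_right: The right one of three identical aluminium holders fixed in a row from the robot's left (+y) to its right: a plate 136 x 80 x 10 mm (x, y, z) with a raised ring near its +x end, in which a loose spring mount (grey foot 54 mm across, 0.37 kg) stands, and a black collar with an orange tag near its -x end. Origin: on the desk, under the ring's centre; x points from the tag to the mount, z up.
- pad_right_top (a point): Rest centre of the top of the black pad (48 mm disc, 14 mm thick) on the loose spring mount in holder_right, 60 mm above the desk; this point does not follow the pad. The pad sinks up to 12 mm and springs back; force grows evenly with depth, from under 3 N at first touch. Mounts look alike and swap places; stiffnesses differ about twofold each, the stiffest under 20 N at its stop.
- tag_right_top (a point): Centre of the top face of holder_right's orange tag: a plate 24 x 30 mm (x, y), 6 mm thick, 72 mm to -x of the holder's origin, over a black collar 30 x 34 mm whose top is 34 mm above the desk. The tag's top is 52 to 55 mm above the desk at the start, 40 mm when fully down.
- tag_right (a joint): How far holder_right's tag is pushed down, m: 0 to 0.003 at the start, 0.015 fully down (the orange plate then sits on its collar). It stays where it is left; it slides against about 2 N of friction.
- camera_head: Cream-coloured microscope camera, an upright block 62 x 58 x 92 mm with a black disc on one side and a small brass stud on top (106 mm in all), standing just beyond one end of the row of holders (either end). Origin: centre of its underside. Loose, not to be disturbed.
- mouse: Black computer mouse 96 x 56 x 32 mm lying just beyond the other end of the row. Origin: centre of its underside. Loose, not to be disturbed.
- oil_bottle: Small amber bottle with a black cap, 28 mm across, 62 mm tall, standing between two holders. Origin: centre of its underside. Loose, not to be disturbed.
- objective: Steel microscope objective lens, 28 mm across, 48 mm tall, standing on end between two holders. Origin: centre of its underside. Loose, not to be disturbed.
Things that resemble listed ones, but are neither listed nor needed, are in the scene too. Leave any blue or turquoise look-alike of the holder_middle alone. Leave any blue look-alike of the holder_left alone.

How it is judged:
On the way, in this order (a step that is already met when the one before it is completed fails the run):
1. the pad of the mount next to the cream camera is pressed at least 2.5 mm (((world y of camera_head above 0 m and ((horizontal distance between mount_a and holder_left below 0.05 m and value of joint spring_a above 0.0025 m) or (horizontal distance between mount_b and holder_left below 0.05 m and value of joint spring_b above 0.0025 m) or (horizontal distance between mount_c and holder_left below 0.05 m and value of joint spring_c above 0.0025 m))) or (world y of camera_head below 0 m and ((horizontal distance between mount_a and holder_right below 0.05 m and value of joint spring_a above 0.0025 m) or (horizontal distance between mount_b and holder_right below 0.05 m and value of joint spring_b above 0.0025 m) or (horizontal distance between mount_c and holder_right below 0.05 m and value of joint spring_c above 0.0025 m))))), for 0.1 s.
2. the pad of the middle mount is pressed at least 2.5 mm (((horizontal distance between mount_a and holder_middle below 0.05 m and value of joint spring_a above 0.0025 m) or (horizontal distance between mount_b and holder_middle below 0.05 m and value of joint spring_b above 0.0025 m) or (horizontal distance between mount_c and holder_middle below 0.05 m and value of joint spring_c above 0.0025 m))), for 0.1 s.
3. the pad of the mount at the far end of the row is pressed at least 2.5 mm (((world y of camera_head above 0 m and ((horizontal distance between mount_a and holder_right below 0.05 m and value of joint spring_a above 0.0025 m) or (horizontal distance between mount_b and holder_right below 0.05 m and value of joint spring_b above 0.0025 m) or (horizontal distance between mount_c and holder_right below 0.05 m and value of joint spring_c above 0.0025 m))) or (world y of camera_head below 0 m and ((horizontal distance between mount_a and holder_left below 0.05 m and value of joint spring_a above 0.0025 m) or (horizontal distance between mount_b and holder_left below 0.05 m and value of joint spring_b above 0.0025 m) or (horizontal distance between mount_c and holder_left below 0.05 m and value of joint spring_c above 0.0025 m))))), for 0.1 s.
4. the softest mount's orange tag is pushed fully down (past 13 mm of its 15 mm) (((horizontal distance between mount_b and holder_left below 0.05 m and value of joint tag_left above 0.013 m) or (horizontal distance between mount_b and holder_middle below 0.05 m and value of joint tag_middle above 0.013 m) or (horizontal distance between mount_b and holder_right below 0.05 m and value of joint tag_right above 0.013 m))), for 0.2 s.
At the end, for the whole second after the job is handed in: The softest mount's tag is at least 13 mm down, the other two tags less than 6 mm down, all pads have sprung back (under 2 mm), every mount stands level and at rest in its holder, within 10 mm of its start, and camera, mouse, bottle and lens stand within 20 mm of theirs (((horizontal distance between mount_b and holder_left below 0.05 m and value of joint tag_left above 0.013 m) or (horizontal distance between mount_b and holder_middle below 0.05 m and value of joint tag_middle above 0.013 m) or (horizontal distance between mount_b and holder_right below 0.05 m and value of joint tag_right above 0.013 m)) and (horizontal distance between mount_b and holder_left below 0.05 m or value of joint tag_left below 0.006 m) and (horizontal distance between mount_b and holder_middle below 0.05 m or value of joint tag_middle below 0.006 m) and (horizontal distance between mount_b and holder_right below 0.05 m or value of joint tag_right below 0.006 m) and value of joint each of spring_a, spring_b, spring_c below 0.002 m and distance of each of mount_a, mount_b, mount_c from where it was at the start of the episode below 0.01 m and angle between each of mount_a, mount_b, mount_c's own z axis and vertical below 0.05 rad and linear speed of each of mount_a, mount_b, mount_c below 0.02 m/s and distance of each of camera_head, mouse, oil_bottle, objective from where it was at the start of the episode below 0.02 m and angle between each of camera_head, mouse, oil_bottle, objective's own z axis and vertical below 0.1 rad); the robot touches nothing.
It fails at once if the tag of a mount that is not the softest is pushed down (6 mm or more) ((not (horizontal distance between mount_b and holder_left below 0.05 m) and value of joint tag_left above 0.006 m) or (not (horizontal distance between mount_b and holder_middle below 0.05 m) and value of joint tag_middle above 0.006 m) or (not (horizontal distance between mount_b and holder_right below 0.05 m) and value of joint tag_right above 0.006 m)).
It fails at once if a mount is lifted (6 mm), tipped (0.15 rad) or moved from its place (10 mm) (height (world z) of any of mount_a, mount_b, mount_c above 0.016 m or angle between any of mount_a, mount_b, mount_c's own z axis and vertical above 0.15 rad or distance of any of mount_a, mount_b, mount_c from where it was at the start of the episode above 0.01 m).
It fails at once if the camera, mouse, bottle or lens is moved 20 mm or tipped (0.3 rad) (distance of any of camera_head, mouse, oil_bottle, objective from where it was at the start of the episode above 0.02 m or angle between any of camera_head, mouse, oil_bottle, objective's own z axis and vertical above 0.3 rad).
It also fails if it takes over 56 s, if anything falls off the work surface, if the arm or the gripper's body presses on something with over 40 N, if the wrist force passes 120 N, or if a joint passes its speed limit or range.

### The arm

A 6-joint arm with a two-finger parallel gripper is mounted at the origin on the work surface. World frame = base frame: x ahead of the robot, y to its left, z up, the work surface at z = 0. Lengths are in m, angles in rad, forces in N, time in s.
With the tool pointing down it reaches from about 0.325 to 0.775 m from the base axis. Payload 5.5 kg.
Tool frame: the origin (TCP) lies between the finger pads; the fingertips stand 8 mm ahead of it and the grasp point (between the pads) lies 11 mm behind it (tcp_to_tips is the distance from the TCP to the fingertips, in m); z points along the fingers, y is the line along which they close (so a half turn about z gives the same grasp; the last joint's range is limited). The gripper opens to 88 mm and grips with 3 to 60 N. Pads are 20 mm wide; open, the fingers measure 115 mm over their backs; the gripper's body (75 mm by 178 mm) begins 61 mm behind the grasp point.
Start: joints at [-1.314, 0.091, 1.231, -0, 1.82, -0.057], TCP at [0.185, -0.571, 0.231] pointing down, gripper open.
Joint ranges: [-2.87, 2.87], [-0.86, 2.18], [0.17, 2.46], [-1.51, 4.65], [0.06, 2.69], [-2.65, 2.65]. Speed limits (rad/s): [2.57, 2.57, 3.01, 3.14, 3.14, 3.14].

### API

Orientations are given as a unit quaternion [w, x, y, z].
In Python, from bench import * gives the robot as it stands. Calls block until the motion is done:
- move_to(position, orientation): joint-space move of the TCP to a pose.
- move_l(position, speed=0.15, orientation=None): straight line of the TCP; orientation=None keeps the orientation; speed is the mean speed in m/s.
- movej(angles): joint-space move.
- gripper_open() and close(): open the fingers fully, or close them until they stop; the grip force is fixed at half the most.
- hold(seconds).
- inverse_kinematics(position, orientation): joint angles nearest the present ones, or None.
- state(): the state.
- get_image(name): name is "scene" or "top" or "wrist"; returns a dict with "frame" (420x560x3 uint8, blue, green, red), "depth" (420x560 float32, m along the optical axis (not along the pixel's ray), 0 where there is no reading), "camera_matrix" (3x3 intrinsics, pixels), "k1" (the pictures are not rectified: a ray, as slopes to the right and down, at radius r is drawn at 1 + k1 r^2 times it, then the intrinsics apply), "view" (4x4, takes a point from world to camera coordinates). Camera axes: x right, y up, looking along -z (the intrinsics and any distortion apply to the point x, -y, -z); pixel columns grow to the right and rows downward; lengths in m; the calibration is good to about 2 mm. A picture is of the moment at which its call begins.
A pose or a line that the arm cannot do raises IKError and nothing moves.
- job_done(): hands the job in; it is judged then, once.
The state is a dict: "time": time; "joint_pos": joint angles; "dq": joint speeds; "joint_torque": joint torques, N m; "ee_pos": TCP position; "ee_rot": TCP orientation; "ft_force": force on the tool from outside, world axes, zero at the start; "moment": the same for the moment, N m; "finger_gap": finger opening in m; "finger_force": force on a finger pad.
Only numpy, scipy, OpenCV 4.12 (cv2) and the standard library are available. Lean on these libraries where they do the work, as an engineer would, in place of code of your own. Each camera call takes 0.05 s, during which the arm holds its last target. There are 200 camera calls.

## Working session

There is one attempt and no reset: what is moved stays moved. The work goes in short steps, each a Python script; the robot and the scene stay as the last script left them, time stands still between calls to the robot, and variables do not carry over. Pictures are saved under pics/ and viewed, at most 10 in all, crops included, and the job is handed in when it is done.

```bash
mkdir -p pics; cat > h.py <<'E'
from bench import *
import numpy as np, cv2
def snap(n):
    d=get_image(n); np.savez(f'pics/{n}.npz',**{k:np.array(v) for k,v in d.items()}); cv2.imwrite(f'pics/{n}.png',d['frame']); return d
def ray(d,u,v):
    K=d['camera_matrix'];k=float(d['k1']); T=np.linalg.inv(d['view'])
    p=np.array([(u-K[0,2])/K[0,0],(v-K[1,2])/K[1,1]]);q=p.copy()
    for _ in range(20): q=p/(1+k*(q@q))
    return T[:3,3],T[:3,:3]@np.array([q[0],-q[1],-1.])
def onz(d,u,v,z):
    o,r=ray(d,u,v); return o+r*(z-o[2])/r[2]
def dep(d,u,v):
    o,r=ray(d,u,v); return o+r*float(d['depth'][int(v),int(u)])
E
python3 - <<'E'
from h import *
for n in('top','scene'): snap(n)
s=state();print(s['time'],s['ee_rot'],s['ft_force'])
E
```

```text
0.1 [-8.80170344e-04  9.87716916e-01  1.56251433e-01 -8.93601367e-05] [ 0.5118092   0.00265677 -0.81436177]
```

View pics/top.png

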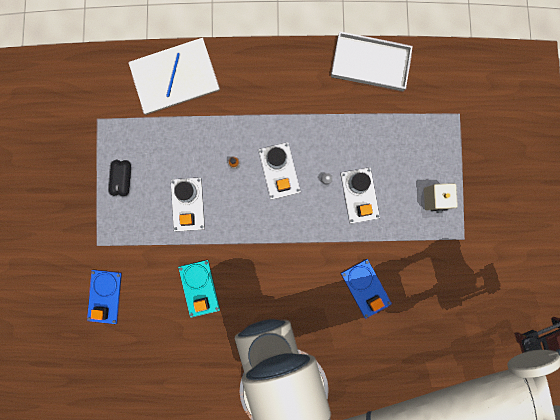

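View pics/scene.png

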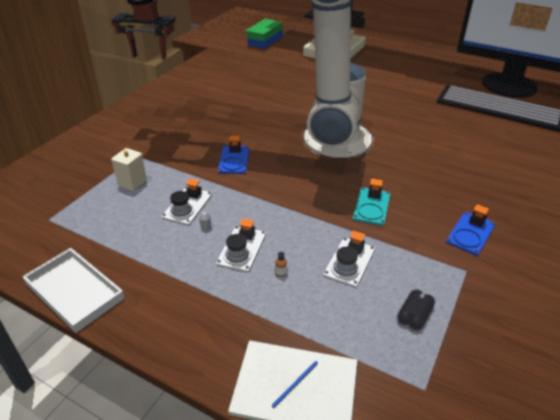

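The row is right (pad ~(360,182), beside the cream camera at (445,196)), middle (277,157) and left (185,190). Their tags are at (364,210), (283,185) and (187,219). The blue and turquoise plates at (105,296), (199,289) and (366,288) have no mounts and are look-alikes, so I'll leave them alone. The mouse is at (119,178), the bottle at (233,161) and the lens at (325,178).

```bash
python3 - <<'E'
from h import *
d=dict(np.load('pics/top.npz')); f=d['frame']; hsv=cv2.cvtColor(f,cv2.COLOR_BGR2HSV)
roi=np.zeros(f.shape[:2],np.uint8); roi[130:240,150:400]=255
om=cv2.inRange(hsv,(8,180,180),(22,255,255))&roi
bm=cv2.inRange(hsv,(0,0,0),(180,255,60))&roi
v=f.copy();P={}
for nm,m,z in(('tag',om,.0535),('pad',bm,.06)):
    n,_,st,c=cv2.connectedComponentsWithStats(m)
    for i in range(1,n):
        if st[i,4]<60: continue
        u,w=c[i]; p=onz(d,u,w,z); x,y,ww,hh=st[i,:4]
        print(nm,c[i].round(1),st[i],p.round(4),'depth',dep(d,u,w).round(4))
        cv2.circle(v,(int(u),int(w)),1,(0,255,0),-1)
cv2.imwrite('pics/crop.png',cv2.resize(v[130:240,150:400],None,fx=3,fy=3,interpolation=cv2.INTER_CUBIC))
E
```

```text
tag [282.7 183.7] [277 179  13  11 105] [ 0.5383 -0.0061  0.0535] depth [ 0.5381 -0.006   0.0554]
tag [365.6 209.2] [360 204  13  11 102] [ 0.4706 -0.2146  0.0535] depth [ 0.4707 -0.2151  0.0512]
tag [185.2 218.9] [180 214  12  10 105] [0.4539 0.241  0.0535] depth [0.4539 0.2413 0.0514]
pad [276.2 156.4] [268 148  18  18 253] [0.607  0.0093 0.06  ] depth [0.6072 0.0093 0.0585]
pad [360.6 181.5] [352 173  19  18 258] [ 0.5404 -0.2022  0.06  ] depth [ 0.5401 -0.2017  0.063 ]
pad [183.5 190.6] [175 182  18  18 260] [0.5248 0.2436 0.06  ] depth [0.5254 0.2447 0.0541]
```

View pics/crop.png

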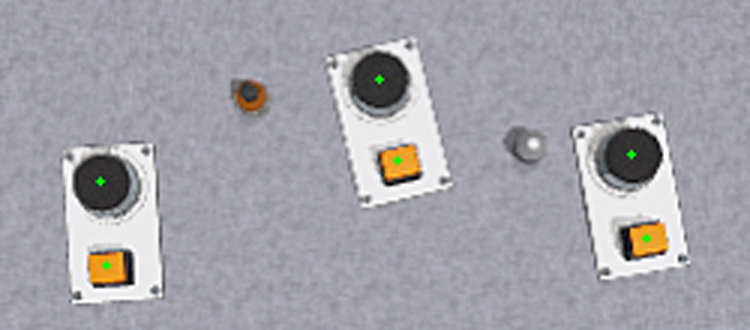

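The pad-to-tag distances come out at 70–71 mm against 72 mm expected, and the depth heights agree. The crop shows the markers on three pads and three tags, all on aluminium plates. Next I'll press the right pad, which is beside the camera.

```bash
cat >> h.py <<'E'
Q=[0,1,0,0]; TIP=.008
PAD=dict(right=(.5404,-.2022),middle=(.607,.0093),left=(.5248,.2436))
TAG=dict(right=(.4706,-.2146),middle=(.5383,-.0061),left=(.4539,.241))
def press(xy,zs,wait=.25):
    "step the closed tips down through tip heights zs, return [(tip z, force)]"
    x,y=xy; hold(.3); f0=np.mean([state()['ft_force'] for _ in range(3)],0); L=[]
    for z in zs:
        move_l([x,y,z+TIP],.04); hold(wait); s=state()
        L.append((s['ee_pos'][2]-TIP,s['ft_force'][2]-f0[2])); 
        if abs(L[-1][1])>25: break
    return np.array(L)
E
python3 - <<'E'
from h import *
x,y=PAD['right']
close(); move_to([x,y,.25],Q); move_l([x,y,.075+TIP],.2)
print(state()['finger_gap'],state()['time'])
L=press((x,y),[.066,.062,.059,.057,.055,.053,.051]); print(L.round(4))
d=snap('scene'); move_l([x,y,.11],.2); print(state()['time'])
E
```

```text
0.0005190772062629281 4.2833
[[0.0662 0.986 ]
 [0.0621 1.7846]
 [0.0591 1.8274]
 [0.0571 2.8239]
 [0.0551 2.0891]
 [0.0531 2.5264]
 [0.0511 3.9904]]
8.6667
```

```bash
cat >> h.py <<'E'
def meanf(n=12):
    a=[]
    for _ in range(n): hold(.04); a.append(state()['ft_force'][2])
    return np.mean(a),np.std(a)
def probe(k):
    x,y=PAD[k]; move_to([x,y,.10],Q); move_l([x,y,.066+TIP],.15); hold(.2); R=[(.066,)+meanf()]
    for z in(.056,.051):
        move_l([x,y,z+TIP],.04); hold(.2); R.append((state()['ee_pos'][2]-TIP,)+meanf())
    snap('scene'); move_l([x,y,.10],.2); R.append((.092,)+meanf()); print(k,np.round(R,4).tolist(),state()['time'])
E
cp pics/scene.png pics/right_pressed.png
python3 - <<'E'
import cv2
a=cv2.imread('pics/right_pressed.png')[150:250,110:240]
cv2.imwrite('pics/rp.png',cv2.resize(a,None,fx=5,fy=5,interpolation=cv2.INTER_CUBIC))
E
python3 -c "
from h import *
probe('right')"
```

```text
right [[0.066, 0.0067, 0.2885], [0.0561, 1.5197, 0.6224], [0.0514, 2.5991, 0.5271], [0.092, -0.3956, 0.6264]] 12.925
```

View pics/rp.png

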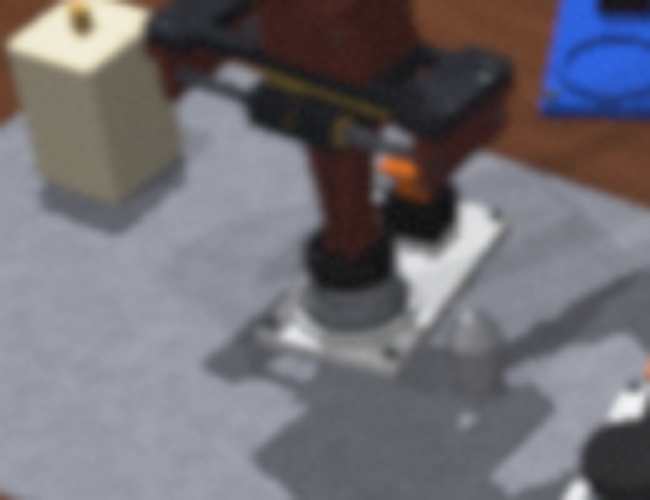

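The picture shows the closed fingertips on the right pad at about (350,250), with the pad sunk to the grey foot, at roughly 2.8 N for 9 mm. Next are the middle and left pads.

```bash
python3 -c "
from h import *
probe('middle');cv2.imwrite('pics/m.png',cv2.imread('pics/scene.png')); probe('left')
a=cv2.imread('pics/m.png')[170:290,170:310];b=cv2.imread('pics/scene.png')[190:310,290:430]
cv2.imwrite('pics/ml.png',cv2.resize(np.hstack([a,b]),None,fx=2.8,fy=2.8))
"
```

```text
middle [[0.066, -0.0557, 0.456], [0.0566, 3.5502, 0.4018], [0.0516, 6.4936, 0.5457], [0.092, -0.115, 0.5033]] 17.825
left [[0.066, -0.0777, 0.4685], [0.0572, 6.2303, 0.3699], [0.0533, 10.9694, 0.5172], [0.092, 0.0933, 0.3941]] 22.8083
```

View pics/ml.png

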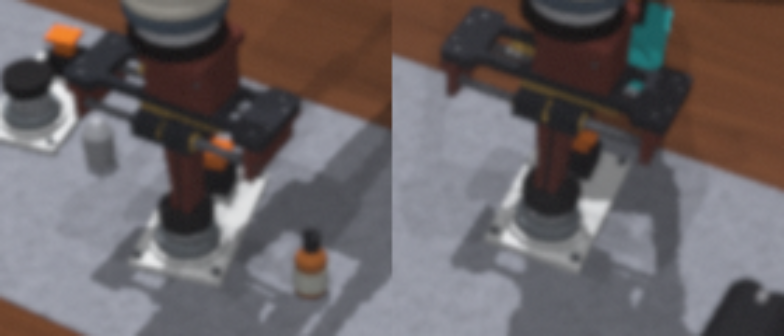

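All three pads visibly sank under the tips. The slopes are right ≈0.23, middle ≈0.59 and left ≈1.2 N/mm, so the right mount is the softest. Next I'll push the right tag down.

```bash
python3 -c "
from h import *
x,y=TAG['right']; move_to([x,y,.12],Q); move_l([x,y,.065+TIP],.15); hold(.2); f0=meanf(5)[0]
for z in(.050,.044,.041,.0395,.0385,.0375,.0365):
    move_l([x,y,z+TIP],.04); hold(.2); f=meanf(5)[0]-f0; zz=state()['ee_pos'][2]-TIP; print(z,round(zz,4),round(f,2))
    if f>12: break
hold(.3); move_l([x,y,.15],.2); move_to([.40,-.2,.30],Q); hold(.3)
d=snap('scene');t=get_image('top')
f=d['frame'];cv2.imwrite('pics/end.png',cv2.resize(f[140:310,100:440],None,fx=2.3,fy=2.3)); print(state()['time'])
"
```

```text
0.05 0.0501 -0.32
0.044 0.044 -0.19
0.041 0.041 -0.07
0.0395 0.0403 4.75
0.0385 0.0403 9.67
0.0375 0.0402 14.27
31.7333
```

View pics/end.png

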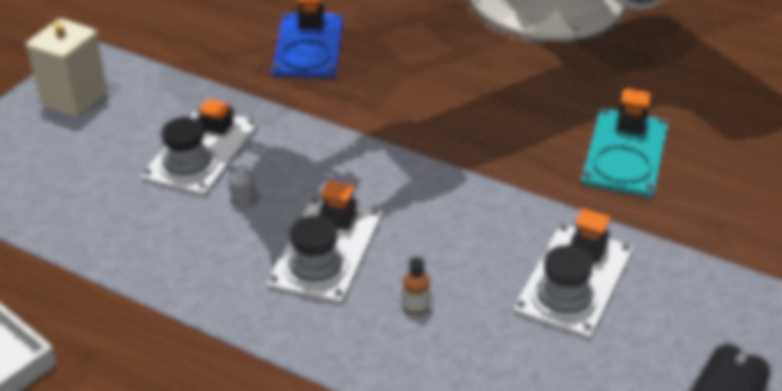

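The right tag at (214,107) sits on its collar, with a hard stop at 40.2 mm. The tags at (337,193) and (591,222) are still up, the mounts are upright and nothing else has moved.

```bash
python3 -c "
from bench import *
print(job_done())"
```

```text
the job is handed in; nothing more can be done
None
```

I pressed all three pads in order (right, middle, left), found the right mount next to the camera the softest at about 0.23 N/mm, pushed its tag fully down, left the other two tags up, and handed the job in; no verdict was returned.

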